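# Tip, catch and softly shut the lid of a sample case

### The job

The lid of the wooden sample case stands open. Gently nudge it forward from behind with a fingertip until it tips over its balance and starts to fall, catch it from below on the outside of a finger well before it is shut, let it rest there, and lower it slowly until it is fully shut, never letting it drop or bang on to the case. Touch only the lid: grip and lift nothing, leave the bottles, glasses and other things standing where they are, and finish clear of everything.

Things in the scene. Friction and masses are not known exactly. Their poses are not given: they have to be found in the camera images.
- case: dark wooden sample case fixed to the table, an open-topped box 150 (x) by 220 (y) by 80 high (z) mm, walls 8 mm. Origin: centre of its underside, z up. Its -x side is the front, turned to the robot's left; the lid is hinged on top of its back (+x) wall, to the robot's right. Two sample bottles stand inside; the table is clear before and behind it on its centre line (x).
- lid (a joint): lid angle in rad: 0 fully shut, 1.57 upright, 1.8 leaning back on its stop; starts at 1.5 to 1.8. Hinge friction lets it stand anywhere between about 1.36 and 1.63 (a nudge takes 1 N or less); pushed forward below about 1.28 it falls by itself, damped: slowly at first, 2 to 5 s to nearly shut, where it arrives at about 1 rad/s (too hard). Holding it up at the lip takes about 1.5 N.
- lid_hinge (a point): hinge line at the middle of the lid's width, level with the lid's underside: 80 mm above the table, 75 mm behind the case's centre (case +x); its frame turns with the lid. The lid is a board 12 mm thick, 0.3 kg, 220 mm wide and 150 mm from hinge to front, with a central lip 90 mm wide that reaches 32 mm farther, past the case's front wall.
- lid_lip (a point): middle of the lip's outer edge, on the lid's underside (the face that looks into the case): 182 mm from the hinge; about 262 mm above the table with the lid upright, 80 mm when shut. The lip stands out over the table, so a finger can stay under it until the lid is shut.
- sample_a: small amber bottle, 38 mm across, 62 mm tall, standing loose in the case; origin at its foot.
- sample_b: small green bottle, 38 mm across, 62 mm tall, standing loose in the case; origin at its foot.
- glass: stemmed tasting glass, 62 mm across, 142 mm tall, standing beside the case; origin at its foot.
- jigger: steel double-cone measure, 46 mm across, 80 mm tall, standing beside the case; origin at its foot.
- stopper: cork stopper, 34 mm across, 40 mm tall, standing on its head beside the case; origin at its foot.
- big_bottle: black bottle, 76 mm across, 270 mm tall, to the robot's right; origin at its foot.
- spit_cup: white cup, 84 mm across, 100 mm tall, to the robot's right; origin at its foot.

How it is judged:
On the way, in this order (a step that is already met when the one before it is completed fails the run):
1. the lid has been tipped forward past its balance (below 1.32 rad) (value of joint lid below 1.32 rad), for 0.05 s.
2. part-way down (1.2 to 0.2 rad) the lid rests on a finger (over 0.3 N, slower than 0.5 rad/s) (value of joint lid between 0.2 and 1.2 rad and velocity of joint lid above -0.5 rad/s and contact force between the fingers and lid above 0.3 N), for 0.15 s.
At the end, for the whole second after the job is handed in: The lid is fully shut (within 0.03 rad, 5 mm at the lip) and at rest, and every loose thing stands upright within 15 mm of where it began (value of joint lid below 0.03 rad and velocity of joint lid between -0.05 and 0.05 rad/s and distance of each of sample_a, sample_b, glass, jigger, stopper, big_bottle, spit_cup from where it was at the start of the episode below 0.015 m and angle between each of sample_a, sample_b, glass, jigger, stopper, big_bottle, spit_cup's own z axis and vertical below 0.15 rad); the robot touches nothing.
It fails at once if the lid drops: it moves faster than 0.6 rad/s (0.11 m/s at the lip) in the last 0.3 rad before it is shut (value of joint lid below 0.3 rad and velocity of joint lid below -0.6 rad/s).
It fails at once if the lid is pressed with more than 25 N (contact force between the arm and lid above 25 N).
It fails at once if the lid is pressed with more than 25 N by the fingers (contact force between the fingers and lid above 25 N).
It fails at once if a bottle, glass, measure, stopper or cup is moved or lifted by more than 20 mm (distance of any of sample_a, sample_b, glass, jigger, stopper, big_bottle, spit_cup from where it was at the start of the episode above 0.02 m).
It also fails if it takes over 51 s, if anything falls off the work surface, if the arm or the gripper's body presses on something with over 40 N, if the wrist force passes 120 N, or if a joint passes its speed limit or range.

### The arm

A 6-joint arm with a two-finger parallel gripper is mounted at the origin on the work surface. World frame = base frame: x ahead of the robot, y to its left, z up, the work surface at z = 0. Lengths are in m, angles in rad, forces in N, time in s.
With the tool pointing down it reaches from about 0.35 to 0.725 m from the base axis. Payload 4.3 kg.
Tool frame: the origin (TCP) lies midway between the tips of the shut fingers; the grasp point (between the pads) lies 19 mm behind it (grip_depth is the distance from the TCP to the grasp point, in m); z points along the fingers, y is the direction in which the jaws open and shut (so a half turn about z gives the same grasp; the last joint's range is limited). The gripper opens to 85 mm and grips with 20 to 120 N. Pads are 22 mm wide; open, the fingers measure 114 mm over their backs; the gripper's body (76 mm by 85 mm) begins 54 mm behind the grasp point. The pads swing forward as they close: fully open they stand 13 mm farther back than shut.
Start: joints at [-0.11, 0.377, 0.081, 1.274, 0, 1.46], TCP at [0.575, 0, 0.231] pointing down, gripper open.
Joint ranges: [-2.72, 2.72], [-0.84, 1.66], [-1.02, 1.22], [-1.77, 2.12], [-1.37, 1.28], [-3.14, 3.14]. Speed limits (rad/s): [2.57, 2.57, 3.14, 3.14, 3.14, 3.14].

### API

Orientations are given as a rotation vector (axis times angle).
In Python, from rig import state, camera, hand_in, grip_depth gives the robot as it stands. The module is installed in compiled form; this text tells all that it offers.
- The arm moves only by the tool servo_tool, never from a script. Its argument "targets" is a list of rows, each a list of 4 numbers: the shift along the tool's x, y, z in cm, then the turn about the tool's z in degrees. In form: [[tx, ty, tz, yaw], ...]. A call has exactly 10 rows; each row shifts and turns the pose as measured when the row begins, along the tool's axes as they then stand; what a row does not reach is not made up. A row lasts 1/10 s, in which the tool goes at most 50 mm and 8.59 degrees, less where a joint would pass 70% of its speed; a pose out of reach is approached as far as the arm can. A call is refused whole if a number of a shift passes 5 or a number of a turn 8.59, either way. A call with a gripper value outside its range is refused whole. "grip" is the gripper command: -1 is shut, 1 is fully open, values between are in proportion, set as the call begins (left out, the last holds). The fingers move at their own pace and stop on an object; "grip_force" is the grip in N (left out, the last holds). Time passes only in rows, so rows that do not move let the fingers close, or fill a call up. It gives the time, the measured TCP pose, the force and the opening at its end, in the units of the state.
- state(): the state, without advancing time (a new reading comes with each control period).
- camera(name): name is "scene" or "side" or "wrist"; returns a dict with "color" (400x640x3 uint8, blue, green, red), "intrinsics" (3x3 intrinsics, pixels), "position" and "rotation" of the camera in the world. Camera axes: x right, y down, z forward; pixel columns grow to the right and rows downward; lengths in m; the calibration is good to about 2 mm. A picture is of the moment at which its call begins. There is no depth.
- hand_in(): hands the job in, once; it reports no verdict.
The state is a dict: "clock": time; "joints": joint angles; "joint_vel": joint speeds; "effort": joint torques, N m; "ee_pos": TCP position; "orientation": TCP orientation; "contact_force": force on the tool from outside, world axes, zero at the start; "torque": the same for the moment, N m; "grip_width": finger opening in m.
Only numpy, scipy, OpenCV 4.12 (cv2) and the standard library are available. Lean on these libraries where they do the work, as an engineer would, in place of code of your own. Each camera call takes 0.05 s, during which the arm holds its last target.

## Working session

There is one attempt and no reset: what is moved stays moved. The work goes in short steps, Python scripts to look and compute and a tool call to move; the robot and the scene stay as the last step left them, time stands still between calls to the robot, and variables do not carry over. Pictures are saved under pics/ and viewed, and the job is handed in when it is done.

Besides the shell and the picture viewer there is one more tool, called after "Call:" as name(argument=value, ...) on one line, values as JSON. servo_tool: Moves the arm, as the interface text tells. Its arguments: {"type":"object","properties":{"targets":{"type":"array"},"grip":{"type":"number"},"grip_force":{"type":"number"}},"required":["targets"]}

```bash
mkdir -p pics
cat > h.py <<'E'
from rig import state,camera
import cv2,numpy as np
from scipy.spatial.transform import Rotation as R
def snap(n,f):
    c=camera(n); cv2.imwrite('pics/'+f,c['color']); return c
def ray(c,u,v):
    d=np.linalg.inv(c['intrinsics'])@[u,v,1]; return np.array(c['position']),np.array(c['rotation'])@d
def onz(c,u,v,z):
    p,d=ray(c,u,v); return p+d*(z-p[2])/d[2]
def proj(c,P):
    q=np.array(c['rotation']).T@(np.array(P)-c['position']); q=c['intrinsics']@q; return q[:2]/q[2]
def tri(c1,a,c2,b):
    p,d=ray(c1,*a);q,e=ray(c2,*b); s=np.linalg.lstsq(np.c_[d,-e],q-p,rcond=None)[0]
    A=p+d*s[0];B=q+e*s[1]; return (A+B)/2,np.linalg.norm(A-B)
E
python3 - <<'E'
from h import *
import pickle
D={}
for n in('scene','side','wrist'):
    c=snap(n,n+'0.png');D[n]=c;print(n,c['position'],np.round(c['rotation'],3).tolist(),c['intrinsics'][0])
pickle.dump(D,open('d0.pkl','wb'))
s=state();print(s)
E
```

```text
scene [1.14963937 0.0834746  0.95845529] [-1.431, -2.282, 0.741] [419.58468502   0.         315.28649657]
side [0.46214709 0.54986987 0.71894876] [-0.15, 2.799, -1.283] [372.70259207   0.         319.28869193]
wrist [0.57518868 0.07878359 0.37304337] [2.829, 0.001, -0.002] [296.92095667   0.         314.4842819 ]
{'clock': 0.15, 'joints': array([-1.10308131e-01,  3.77937518e-01,  7.99974720e-02,  1.27441439e+00,
       -1.21904583e-05,  1.46050541e+00]), 'joint_vel': array([-0.00064332, -0.00092947,  0.00334282,  0.00160567, -0.00157009,
        0.00073844]), 'effort': array([ 1.00972400e-03, -4.64035428e+01,  2.70170492e+01,  1.39211598e-02,
       -6.30224304e-05,  7.89257683e-06]), 'ee_pos': array([5.74521790e-01, 5.05385681e-05, 2.30576447e-01]), 'orientation': array([-2.22060562e+00, -2.22056741e+00,  1.54396346e-03]), 'contact_force': array([-0.73621362, -0.02447141,  0.10183108]), 'torque': array([-0.00140703, -0.00473277, -0.01616982]), 'grip_width': 0.08506250515504608}
```

Run:
```python
s=open('h.py').read()
s=s.replace("return c\ndef ray","c['rotation']=R.from_rotvec(c['rotation']).as_matrix(); return c\ndef ray")
open('h.py','w').write(s)
import pickle
from scipy.spatial.transform import Rotation as R
D=pickle.load(open('d0.pkl','rb'))
for c in D.values(): c['rotation']=R.from_rotvec(c['rotation']).as_matrix();print(c['rotation'].round(2).tolist())
pickle.dump(D,open('d0.pkl','wb'))
print(R.from_rotvec([-2.22060562e+00, -2.22056741e+00,  1.54396346e-03]).as_matrix().round(2))
```

```text
[[-0.43, 0.72, -0.54], [0.9, 0.35, -0.25], [0.01, -0.6, -0.8]]
[[-0.99, -0.06, 0.09], [-0.11, 0.65, -0.75], [-0.01, -0.76, -0.65]]
[[1.0, 0.0, -0.0], [0.0, -0.95, -0.31], [-0.0, 0.31, -0.95]]
[[ 0.  1. -0.]
 [ 1. -0.  0.]
 [ 0. -0. -1.]]
```

View pics/scene0.png

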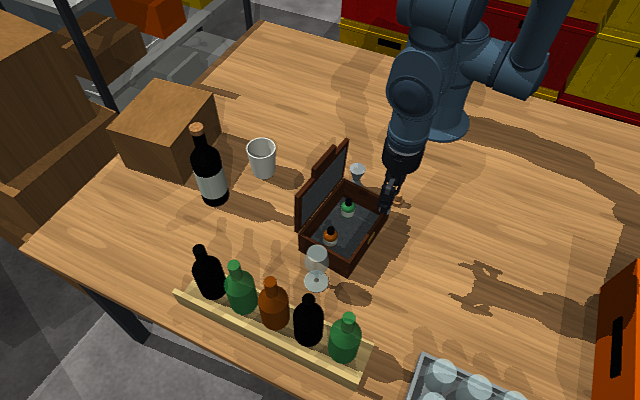

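View pics/side0.png

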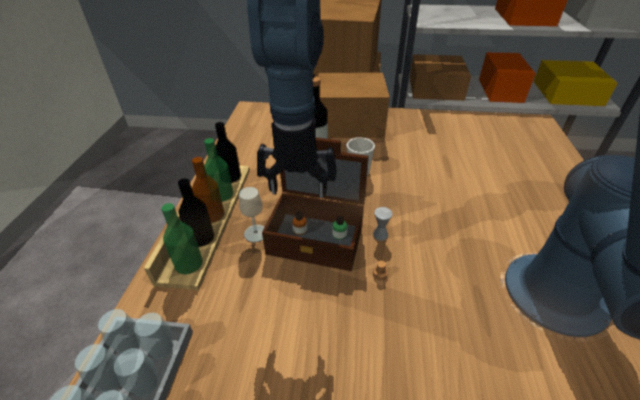

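View pics/wrist0.png

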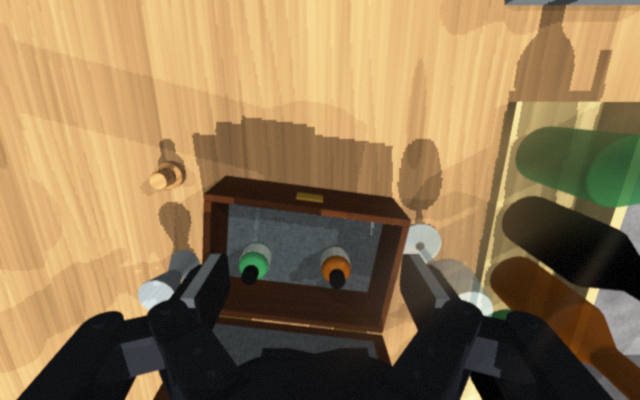

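Run:
```python
import cv2
a=cv2.imread('pics/side0.png')[120:280,220:420];cv2.imwrite('pics/sidez.png',cv2.resize(a,(800,640)[:2] and (750,600),interpolation=2))
a=cv2.imread('pics/scene0.png')[120:290,280:410];cv2.imwrite('pics/scenez.png',cv2.resize(a,None,fx=3.5,fy=3.5,interpolation=2))
```

```text
(no output)
```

View pics/sidez.png

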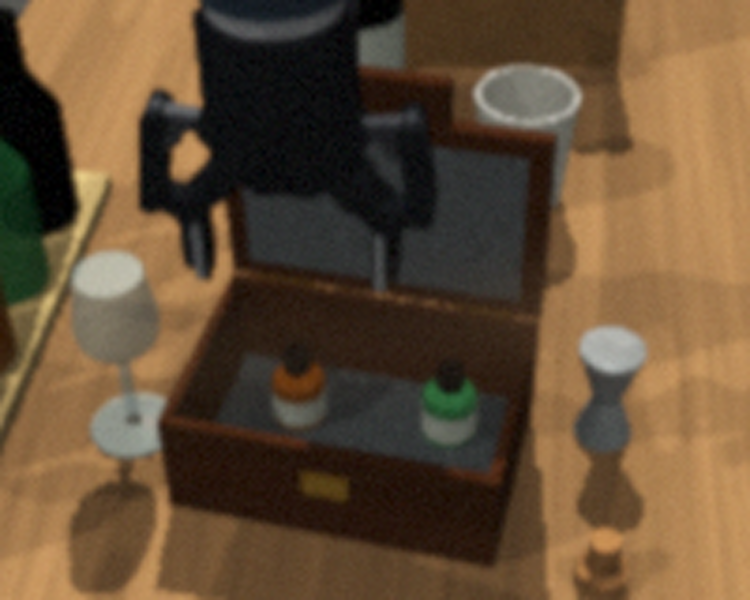

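View pics/scenez.png

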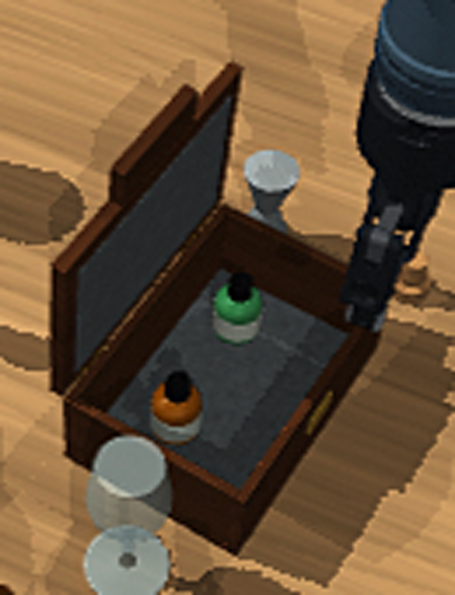

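Run:
```python
from h import *
import pickle
D=pickle.load(open('d0.pkl','rb'));s,d,w=D['scene'],D['side'],D['wrist']
def S(u,v):return (280+u/3.5,120+v/3.5)
def Z(u,v):return (220+u/3.75,120+v/3.75)
for nm,a,b in [('FLtop',S(244,497),Z(165,420)),('FLbot',S(236,552),Z(172,500)),('lid far corner',S(242,66),Z(554,138)),('lip far',S(192,86),Z(452,80)),('BRtop',S(224,207),Z(540,318))]:
    print(nm,tri(s,a,d,b))
print('w FL/FR z.08',onz(w,409,218,.08),onz(w,224,177,.08))
print('side FL FR',onz(d,*Z(165,420),.08),onz(d,*Z(505,470),.08))
print('side bot FL FR',onz(d,*Z(172,500),.0),onz(d,*Z(493,560),.0))
print('tri wrist side FL',tri(w,(409,218),d,Z(165,420)),tri(w,(224,177),d,Z(505,470)))
print('scene FL BL BR',onz(s,*S(244,497),.08),onz(s,*S(68,400),.08),onz(s,*S(224,207),.08))
```

```text
FLtop (array([ 0.67078175, -0.04094036,  0.07724285]), np.float64(0.004091203758056419))
FLbot (array([ 0.67397749, -0.03924463,  0.00194684]), np.float64(0.0037932890208629))
lid far corner (array([ 0.43911558, -0.15252033,  0.23062679]), np.float64(0.004464303912205066))
lip far (array([ 0.50187222, -0.1645868 ,  0.26120534]), np.float64(0.0027604224185743312))
BRtop (array([ 0.43916728, -0.15536809,  0.07900848]), np.float64(0.008757773386782778))
w FL/FR z.08 [ 0.67487827 -0.03775351  0.08      ] [0.48294395 0.00662904 0.08      ]
side FL FR [ 0.66892452 -0.04056538  0.08      ] [ 0.4544763  -0.02048255  0.08      ]
side bot FL FR [ 0.67361135 -0.042768    0.        ] [ 0.45798848 -0.0148526   0.        ]
tri wrist side FL (array([ 0.66925144, -0.03414001,  0.08796116]), np.float64(0.005528863624539184)) (array([0.46932356, 0.00057447, 0.08959508]), np.float64(0.034737659441955546))
scene FL BL BR [ 0.67398849 -0.03906214  0.08      ] [ 0.65704191 -0.18101743  0.08      ] [ 0.44468143 -0.15206013  0.08      ]
```

Call:
servo_tool(targets=[[0, 0, -4, 7], [0, 0, -4, 0], [-4, 0, 0, 0], [-4, 0, 0, 0], [-4, 0, 0, 0], [-4, 0, 0, 0], [-4, 0, 0, 0], [-4, -0.7, 0, 0], [-2, 0, 0, 0], [0, 0, 0, 0]], grip=-1)

```text
clock: 1.15
ee_pos: [0.53, -0.2648, 0.3068]
orientation: [-2.345, -2.073, 0.015]
contact_force: [-0.1, -0.4, -0.4]
grip_width: -0.0004
```

Run:
```python
from h import *
import pickle
D={}
for n in('scene','side','wrist'):
    c=snap(n,n+'1.png');D[n]=c
pickle.dump(D,open('d1.pkl','wb'))
s=state();print(s['clock'],s['ee_pos'],R.from_rotvec(s['orientation']).as_matrix().round(3),s['grip_width'],s['contact_force'])
for n,(x,y,w,h) in dict(side=(220,120,200,160),scene=(280,110,140,170)).items():
    a=cv2.imread('pics/%s1.png'%n)[y:y+h,x:x+w];cv2.imwrite('pics/%s1z.png'%n,cv2.resize(a,None,fx=3.5,fy=3.5,interpolation=2))
```

```text
1.3 [ 0.53084385 -0.2614525   0.30738174] [[ 0.118  0.993 -0.014]
 [ 0.993 -0.118  0.003]
 [ 0.002 -0.015 -1.   ]] -9.130673241539439e-05 [0.29656739 0.12115875 0.226755  ]
```

View pics/side1z.png

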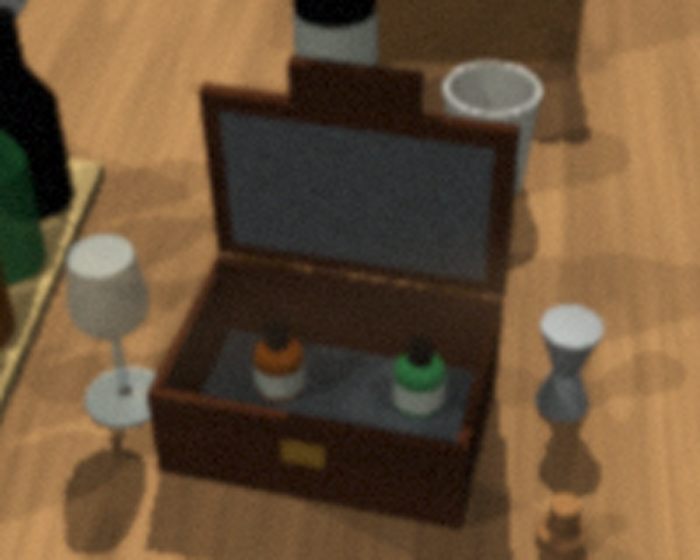

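View pics/scene1z.png

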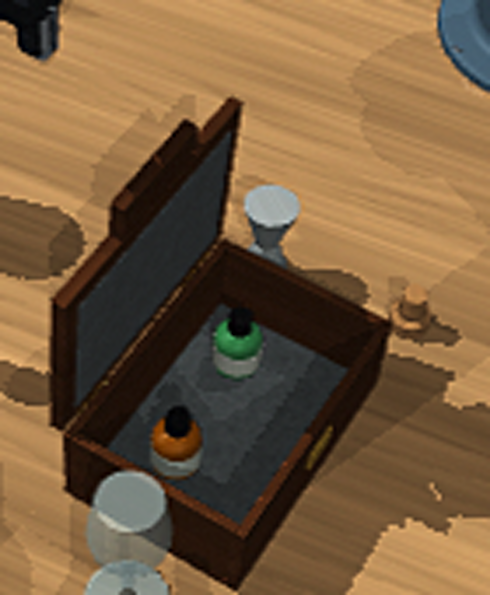

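View pics/wrist1.png

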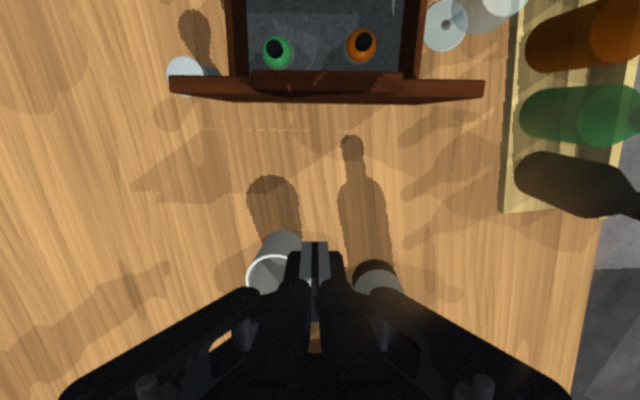

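Run:
```python
from h import *
import pickle
D=pickle.load(open('d1.pkl','rb'));s,d,w=D['scene'],D['side'],D['wrist']
S=lambda u,v:(280+u/3.5,110+v/3.5)
Z=lambda u,v:(220+u/3.5,120+v/3.5)
for nm,a,b in [('lip R front',S(198,131),Z(422,77)),('lip L front',S(127,209),Z(293,70)),('lid R front',S(241,102),Z(517,128)),('lid L',S(75,299),Z(205,93)),('FL',S(242,530),Z(155,392)),('FR',S(388,327),Z(467,440)),('BR',S(226,242),Z(502,295))]:
    print(nm,tri(s,a,d,b))
print('bottle',onz(s,213,202,0),'cup',onz(s,263,175,0))
cv2.imwrite('pics/wr1z.png',cv2.resize(cv2.imread('pics/wrist1.png')[50:120,150:500],None,fx=2.2,fy=2.2,interpolation=2))
```

```text
lip R front (array([ 0.5032851 , -0.16003538,  0.25942725]), np.float64(0.00877958054650396))
lip L front (array([ 0.58672014, -0.17174458,  0.25564103]), np.float64(0.00195043424961721))
lid R front (array([ 0.43944028, -0.15319162,  0.23030715]), np.float64(0.005415630264117418))
lid L (array([ 0.64871554, -0.17785337,  0.23019541]), np.float64(0.0013740179015422408))
FL (array([ 0.67006081, -0.04240994,  0.07645131]), np.float64(0.002826069822662052))
FR (array([ 0.46073002, -0.01288402,  0.08000952]), np.float64(0.011553300938780193))
BR (array([ 0.44090944, -0.15322168,  0.08232831]), np.float64(0.00918345575943186))
bottle [ 0.62325757 -0.47464514  0.        ] cup [ 0.47291418 -0.39756718  0.        ]
```

View pics/wr1z.png

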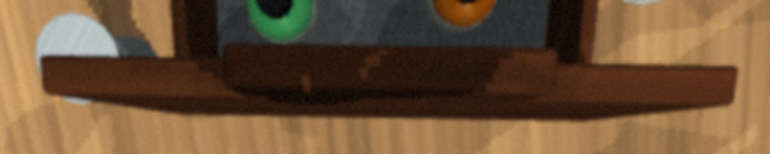

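Call:
servo_tool(targets=[[0, 0, 2.5, 0], [0, 0, 2.5, 0], [0, 0, 1.7, 0], [2, 0, 0, 0], [2, 0, 0, 0], [1, 0, 0, 0], [0.5, 0, 0, 0], [0.3, 0, 0, 0], [0, 0, 0, 0], [0, 0, 0, 0]])

```text
clock: 2.3
ee_pos: [0.5395, -0.1901, 0.2399]
orientation: [-2.325, -2.098, 0.009]
contact_force: [0.3, -0.5, 0.4]
grip_width: -0.0001
```

Run:
```python
from h import *
s=state();print(s['clock'],s['ee_pos'],R.from_rotvec(s['orientation']).as_matrix().round(3),s['contact_force'])
c=snap('scene','scene2.png')
cv2.imwrite('pics/sc2z.png',cv2.resize(cv2.imread('pics/scene2.png')[60:260,240:420],None,fx=3,fy=3,interpolation=2))
```

```text
2.3 [ 0.5395368  -0.1900648   0.23991311] [[ 0.102  0.995 -0.011]
 [ 0.995 -0.102  0.003]
 [ 0.002 -0.012 -1.   ]] [ 0.31101438 -0.50386388  0.3858544 ]
```

View pics/sc2z.png

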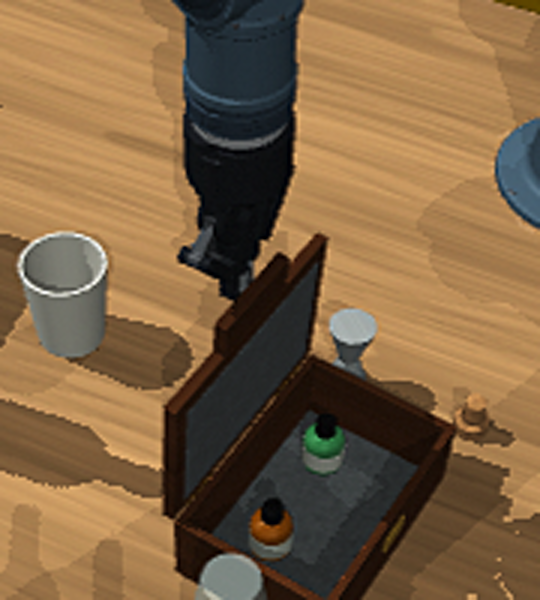

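Call:
servo_tool(targets=[[0.3, 0, 0, 0], [0.3, 0, 0, 0], [0.3, 0, 0, 0], [0.3, 0, 0, 0], [0.3, 0, 0, 0], [0.3, 0, 0, 0], [0, 0, 0, 0], [0, 0, 0, 0], [0, 0, 0, 0], [0, 0, 0, 0]])

```text
clock: 3.35
ee_pos: [0.5415, -0.1725, 0.2399]
orientation: [-2.328, -2.096, 0.01]
contact_force: [-0.3, 0.6, 0.6]
grip_width: 0.0
```

```bash
cat >> h.py <<'E'
def crop(n,f,x,y,w,h,k):
    c=snap(n,f); cv2.imwrite('pics/z'+f,cv2.resize(c['color'][y:y+h,x:x+w],None,fx=k,fy=k,interpolation=2)); return c
def st():
    s=state();print(s['clock'],s['ee_pos'].round(4),R.from_rotvec(s['orientation']).as_matrix().round(3).tolist(),s['contact_force'].round(2))
E
python3 - <<'E'
from h import *
st();import pickle
c=crop('scene','scene3.png',280,110,140,170,3.5)
d=crop('side','side3.png',220,120,200,160,3.5)
pickle.dump((c,d),open('d3.pkl','wb'))
E
```

```text
3.35 [ 0.5415 -0.1725  0.2399] [[0.105, 0.994, -0.011], [0.995, -0.105, 0.003], [0.002, -0.011, -1.0]] [-0.31  0.65  0.65]
```

View pics/zscene3.png

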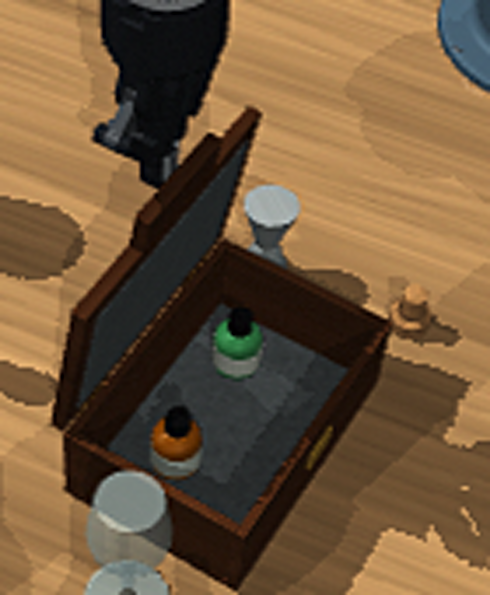

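View pics/zside3.png

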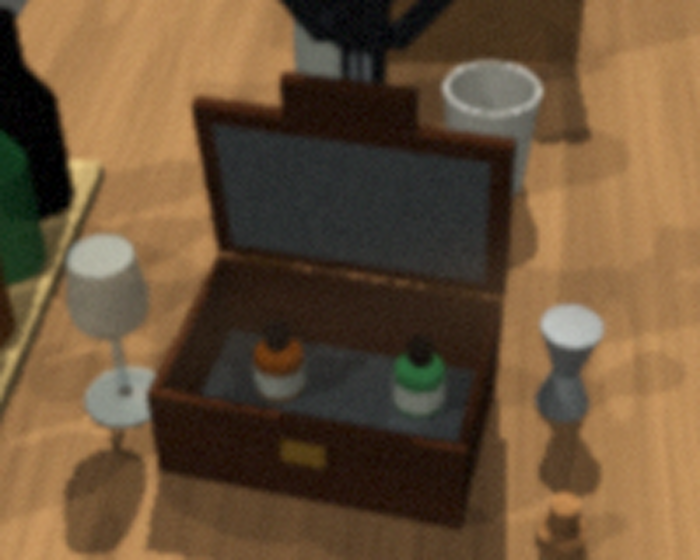

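Run:
```python
from h import *
import pickle
s,d=pickle.load(open('d3.pkl','rb'))
S=lambda u,v:(280+u/3.5,110+v/3.5)
Z=lambda u,v:(220+u/3.5,120+v/3.5)
for nm,a,b in [('lid R front',S(260,113),Z(515,143)),('lid L',S(90,310),Z(198,110)),('lipR',S(221,143),Z(415,92)),('lipL',S(150,224),Z(284,86))]:
    print(nm,tri(s,a,d,b))
```

```text
lid R front (array([ 0.44077605, -0.13819346,  0.22833229]), np.float64(0.006768840643381482))
lid L (array([ 0.65062705, -0.16604304,  0.22557176]), np.float64(0.0015364569502242225))
lipR (array([ 0.50652579, -0.14211422,  0.25946768]), np.float64(0.008944534172642082))
lipL (array([ 0.59024755, -0.15401746,  0.25425177]), np.float64(0.002464717155742114))
```

Call:
servo_tool(targets=[[0.4, 0, 0, 0], [0.45, 0, 0, 0], [0.45, 0, 0, 0], [0.45, 0, 0, 0], [0.45, 0, 0, 0], [0.45, 0, 0, 0], [0.4, 0, 0, 0], [0, 0, -3, 0], [2, 0, -1.5, 0], [3, 0, 0, 0]])

```text
clock: 4.45
ee_pos: [0.5495, -0.0899, 0.2849]
orientation: [-2.33, -2.088, 0.013]
contact_force: [0.2, 1.1, -0.4]
grip_width: -0.0002
```

Run:
```python
from h import *
st()
crop('scene','scene4.png',280,110,140,170,3.5)
```

```text
4.45 [ 0.5495 -0.0899  0.2849] [[0.109, 0.994, -0.015], [0.994, -0.109, 0.004], [0.003, -0.015, -1.0]] [ 0.16  1.12 -0.44]
```

View pics/zscene4.png

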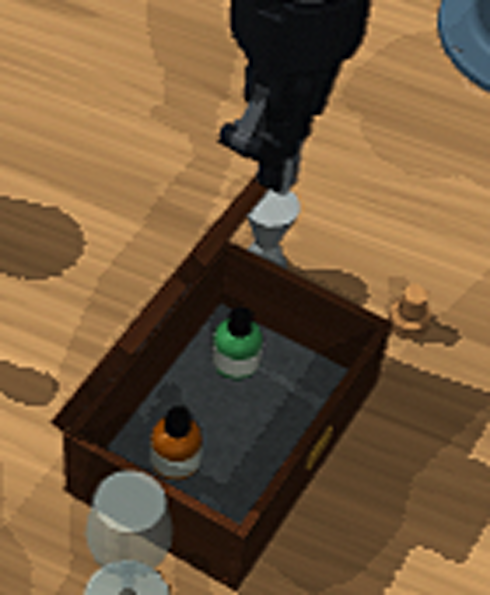

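Call:
servo_tool(targets=[[2.5, 0, 0, 0], [0.3, 0, 2, 0], [0, 0, 3, 0], [0, 0, 2, 0], [0, 0, 0.5, 0], [0, 0, 0, 0], [0, 0, 0, 0], [0, 0, 0, 0], [0, 0, 0, 0], [0, 0, 0, 0]])

```text
clock: 5.5
ee_pos: [0.5546, -0.0516, 0.2126]
orientation: [-2.321, -2.101, -0.003]
contact_force: [0.1, -0.0, 0.4]
grip_width: -0.0002
```

Run:
```python
from h import *
st();import pickle
c=crop('scene','scene5.png',280,110,140,170,3.5)
d=crop('side','side5.png',220,120,200,160,3.5)
pickle.dump((c,d),open('d5.pkl','wb'))
st()
```

```text
5.5 [ 0.5546 -0.0516  0.2126] [[0.099, 0.995, -0.006], [0.995, -0.099, 0.009], [0.008, -0.007, -1.0]] [ 0.13 -0.04  0.4 ]
5.6 [ 0.5546 -0.0516  0.2125] [[0.099, 0.995, -0.006], [0.995, -0.099, 0.009], [0.008, -0.007, -1.0]] [0.68 0.75 0.02]
```

View pics/zscene5.png

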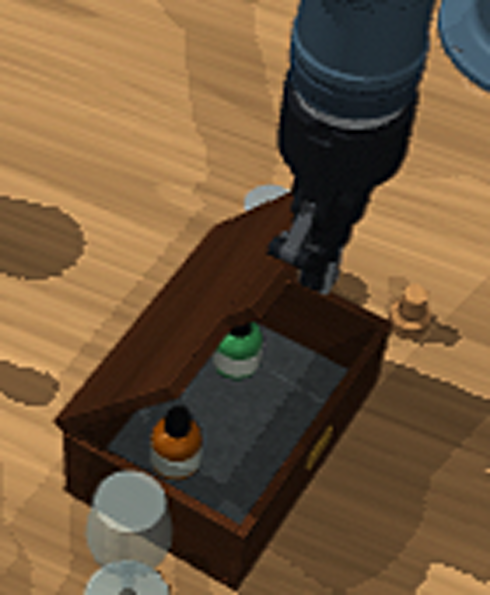

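View pics/zside5.png

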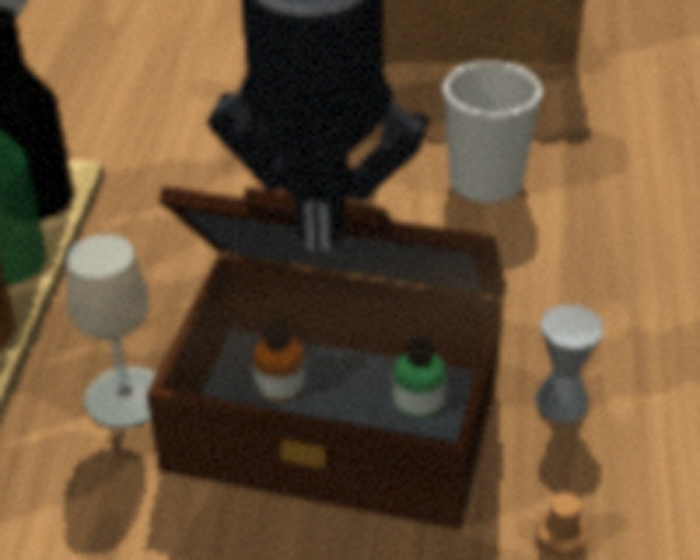

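Call:
servo_tool(targets=[[0, 0, 0.7, 0], [0, 0, 0.7, 0], [0, 0, 0, 0], [0, 0, 0, 0], [0, 0, 0, 0], [0, 0, 0, 0], [0, 0, 0, 0], [0, 0, 0, 0], [0, 0, 0, 0], [0, 0, 0, 0]])

```text
clock: 6.6
ee_pos: [0.5553, -0.0508, 0.1978]
orientation: [-2.321, -2.102, -0.006]
contact_force: [0.1, 1.0, 1.0]
grip_width: 0.0002
```

Run:
```python
from h import *
st();import pickle
c=crop('scene','scene6.png',280,110,140,170,3.5)
d=crop('side','side6.png',220,120,200,160,3.5)
pickle.dump((c,d),open('d6.pkl','wb'))
st()
```

```text
6.6 [ 0.5553 -0.0508  0.1978] [[0.099, 0.995, -0.004], [0.995, -0.099, 0.01], [0.01, -0.005, -1.0]] [0.12 1.05 1.02]
6.7 [ 0.5553 -0.0509  0.1978] [[0.099, 0.995, -0.004], [0.995, -0.099, 0.01], [0.01, -0.005, -1.0]] [0.42 1.03 0.25]
```

View pics/zscene6.png

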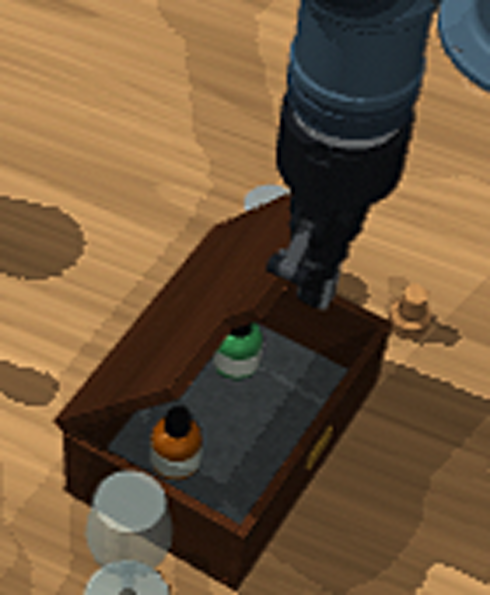

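View pics/zside6.png

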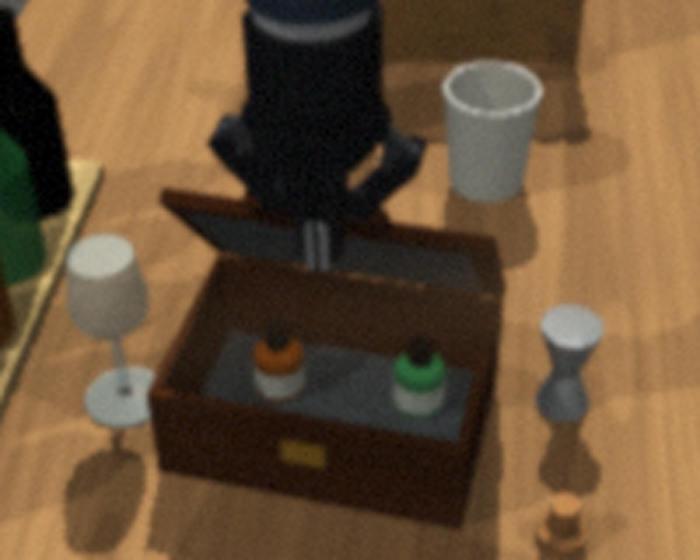

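Call:
servo_tool(targets=[[0.2, 0, 0.2, 0], [0.4, 0, 0.35, 0], [0.4, 0, 0.35, 0], [0.4, 0, 0.35, 0], [0.4, 0, 0.4, 0], [0.35, 0, 0.4, 0], [0.35, 0, 0.4, 0], [0.3, 0, 0.4, 0], [0.1, 0, 0.2, 0], [0, 0, 0, 0]])

```text
clock: 7.7
ee_pos: [0.5588, -0.0184, 0.1646]
orientation: [-2.32, -2.104, -0.008]
contact_force: [0.6, 1.1, 0.2]
grip_width: 0.0002
```

Run:
```python
from h import *
st();import pickle
d=crop('side','side7.png',220,120,200,160,3.5)
c=crop('scene','scene7.png',280,110,140,170,3.5)
pickle.dump((c,d),open('d7.pkl','wb'))
st()
```

```text
7.7 [ 0.5588 -0.0184  0.1646] [[0.098, 0.995, -0.003], [0.995, -0.098, 0.01], [0.01, -0.004, -1.0]] [0.56 1.05 0.24]
7.8 [ 0.5588 -0.0187  0.1648] [[0.098, 0.995, -0.003], [0.995, -0.098, 0.01], [0.01, -0.004, -1.0]] [1.35 1.74 0.66]
```

View pics/zside7.png

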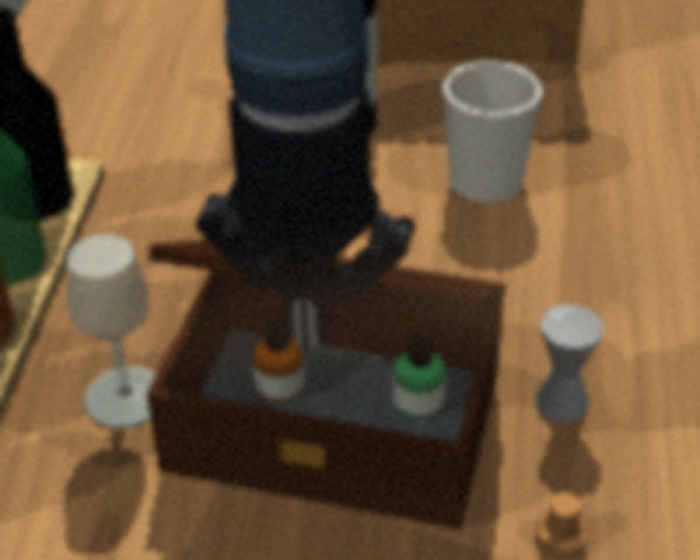

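View pics/zscene7.png

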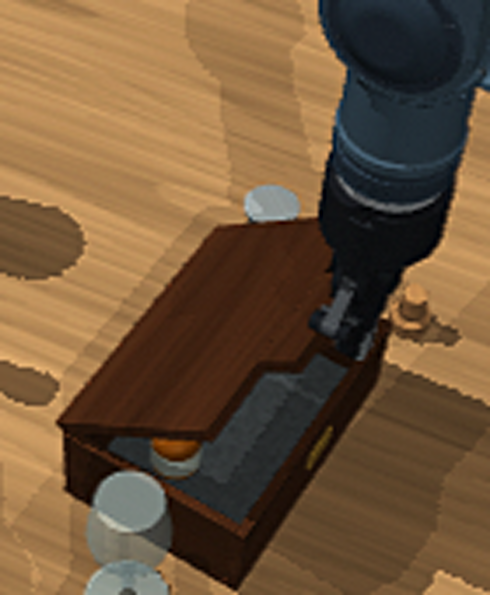

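Call:
servo_tool(targets=[[0.2, 0, 0.25, 0], [0.25, 0, 0.4, 0], [0.25, 0, 0.4, 0], [0.25, 0, 0.4, 0], [0.25, 0, 0.4, 0], [0.25, 0, 0.4, 0], [0.2, 0, 0.4, 0], [0.1, 0, 0.3, 0], [0.05, 0, 0.2, 0], [0, 0, 0, 0]])

```text
clock: 8.8
ee_pos: [0.5615, 0.0018, 0.1311]
orientation: [-2.321, -2.103, -0.012]
contact_force: [1.8, 2.7, -1.2]
grip_width: -0.0002
```

Run:
```python
from h import *
st();import pickle
d=crop('side','side8.png',220,120,200,160,3.5)
c=crop('scene','scene8.png',280,110,140,170,3.5)
pickle.dump((c,d),open('d8.pkl','wb'))
st()
```

```text
8.8 [0.5615 0.0018 0.1311] [[0.098, 0.995, -0.001], [0.995, -0.098, 0.012], [0.012, -0.002, -1.0]] [ 1.79  2.72 -1.18]
8.9 [0.5615 0.0017 0.1313] [[0.098, 0.995, -0.001], [0.995, -0.098, 0.012], [0.012, -0.002, -1.0]] [ 0.8   2.13 -0.18]
```

View pics/zscene8.png

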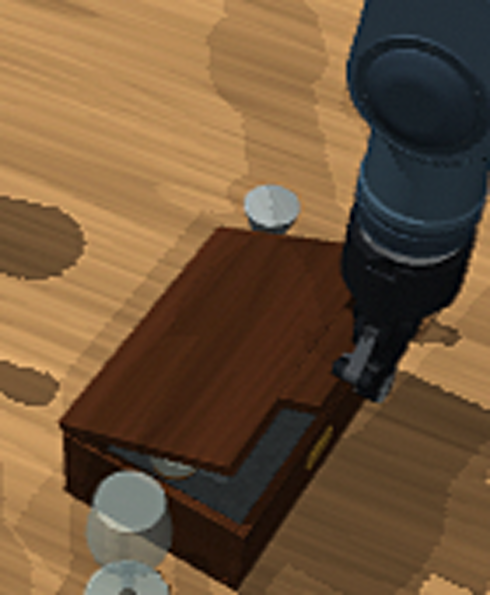

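View pics/zside8.png

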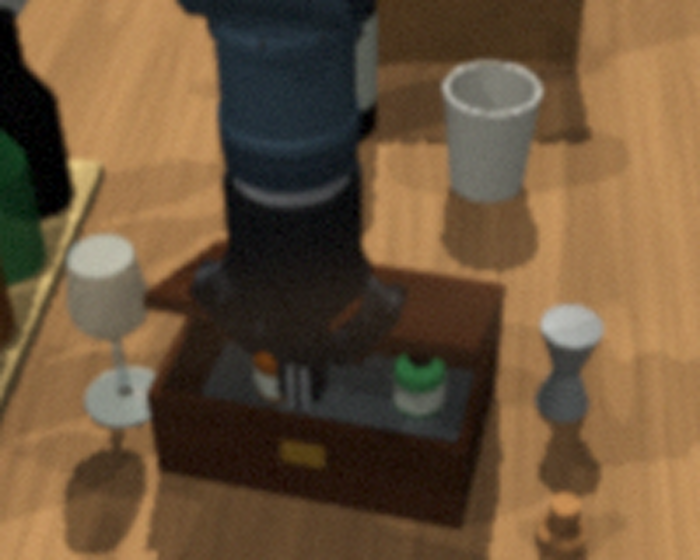

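Call:
servo_tool(targets=[[-0.1, 0, 0, 0], [-0.1, 0, 0, 0], [-0.1, 0, 0, 0], [-0.1, 0, 0, 0], [-0.1, 0, 0, 0], [-0.1, 0, 0, 0], [-0.1, 0, 0, 0], [-0.1, 0, 0, 0], [-0.1, 0, 0, 0], [-0.1, 0, 0, 0]])

```text
clock: 9.9
ee_pos: [0.5614, 0.0006, 0.1348]
orientation: [-2.306, -2.1, -0.04]
contact_force: [1.1, 6.4, 0.4]
grip_width: 0.0002
```

Run:
```python
from h import *
import pickle
st()
c,d=pickle.load(open('d8.pkl','rb'))
S=lambda u,v:(280+u/3.5,110+v/3.5)
Z=lambda u,v:(220+u/3.5,120+v/3.5)
print(tri(c,S(235,472),d,Z(147,303)))
```

```text
9.9 [0.5614 0.0006 0.1348] [[0.093, 0.996, 0.004], [0.995, -0.094, 0.034], [0.034, 0.001, -0.999]] [1.11 6.37 0.44]
(array([ 0.67062557, -0.05344251,  0.147208  ]), np.float64(0.004677254011249514))
```

Call:
servo_tool(targets=[[0.02, 0, 0.2, 0], [0.03, 0, 0.25, 0], [0.03, 0, 0.25, 0], [0.03, 0, 0.25, 0], [0.02, 0, 0.25, 0], [0.01, 0, 0.25, 0], [0, 0, 0.25, 0], [0, 0, 0.25, 0], [-0.02, 0, 0.2, 0], [-0.06, 0, 0, 0]])

```text
clock: 10.9
ee_pos: [0.5627, 0.0093, 0.1156]
orientation: [-2.295, -2.098, -0.064]
contact_force: [1.4, 5.5, -0.2]
grip_width: 0.0002
```

Run:
```python
from h import *
st();import pickle
d=crop('side','side9.png',220,120,200,160,3.5)
c=crop('scene','scene9.png',280,110,140,170,3.5)
pickle.dump((c,d),open('d9.pkl','wb'))
st()
```

```text
10.9 [0.5627 0.0093 0.1156] [[0.09, 0.996, 0.009], [0.995, -0.09, 0.051], [0.051, 0.004, -0.999]] [ 1.39  5.51 -0.23]
11.0 [0.5626 0.0092 0.1158] [[0.09, 0.996, 0.009], [0.995, -0.09, 0.051], [0.051, 0.004, -0.999]] [ 1.94  5.31 -0.29]
```

View pics/zscene9.png

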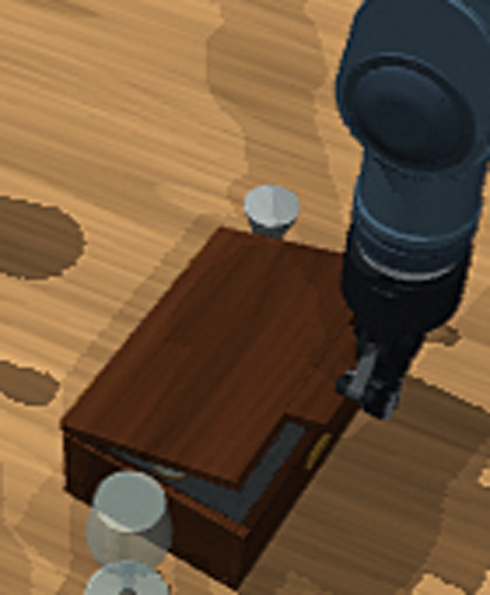

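View pics/zside9.png

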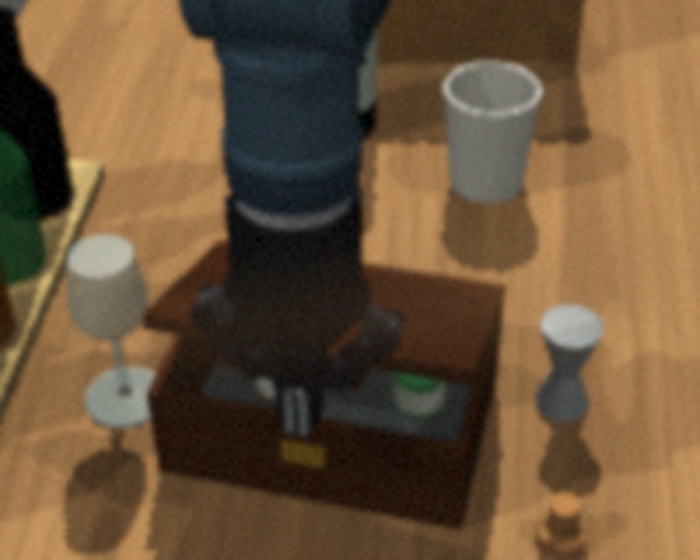

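```bash
python3 - <<'E'
from h import *
import pickle
S=lambda u,v:(280+u/3.5,110+v/3.5)
Z=lambda u,v:(220+u/3.5,120+v/3.5)
c,d=pickle.load(open('d9.pkl','rb'))
print(tri(c,S(240,487),d,Z(147,326)))
h=np.array([.546,-.177]);f=np.array([.118,.993]);w=np.array([.993,-.118])
# predicted pixels of lid L front underside corner vs theta
for t in (.5,.4,.35,.3,.25,.2,.1,0):
    o=[]
    for k in(0,.012):
        r=.15*np.cos(t)-k*np.sin(t);z=.08+.15*np.sin(t)+k*np.cos(t)
        P=np.r_[h+f*r+w*.11,z]
        u=proj(c,P);v=proj(d,P)
        o+= [((u-[280,110])*3.5).round(),((v-[220,120])*3.5).round()]
    print(t,*o)
E
python3 - <<'E'
import cv2
a=cv2.imread('pics/scene9.png')[220:270,280:380]
cv2.imwrite('pics/a.png',cv2.resize(a,None,fx=7,fy=7,interpolation=2))
E
```

```text
(array([ 0.67095616, -0.04838135,  0.13180501]), np.float64(0.003891242136448472))
0.5 [226. 461.] [146. 294.] [219. 449.] [147. 276.]
0.4 [233. 477.] [144. 316.] [228. 465.] [145. 299.]
0.35 [236. 485.] [144. 327.] [232. 473.] [144. 310.]
0.3 [238. 492.] [144. 337.] [235. 480.] [144. 321.]
0.25 [240. 499.] [144. 347.] [238. 488.] [144. 331.]
0.2 [242. 506.] [145. 357.] [240. 495.] [144. 341.]
0.1 [243. 518.] [146. 375.] [243. 508.] [145. 361.]
0 [242. 530.] [148. 391.] [243. 521.] [146. 379.]
```

View pics/a.png

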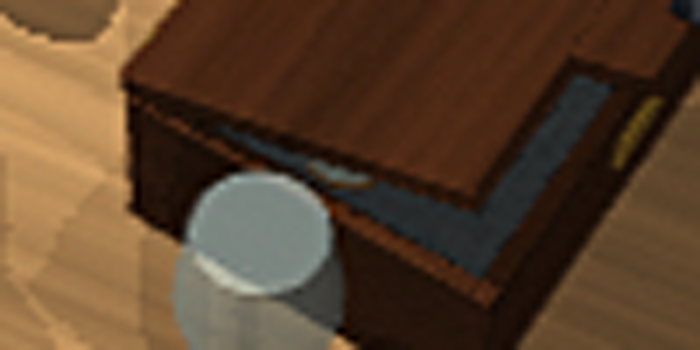

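Call:
servo_tool(targets=[[0, 0, 0.15, 0], [0.01, 0, 0.25, 0], [0, 0, 0.3, 0], [-0.01, 0, 0.3, 0], [-0.01, 0, 0.3, 0], [-0.02, 0, 0.3, 0], [-0.03, 0, 0.3, 0], [-0.04, 0, 0.3, 0], [-0.05, 0, 0.3, 0], [-0.06, 0, 0.3, 0]])

```text
clock: 12.0
ee_pos: [0.5637, 0.0174, 0.0879]
orientation: [-2.282, -2.094, -0.088]
contact_force: [1.7, 7.3, -0.3]
grip_width: -0.0001
```

Run:
```python
from h import *
st()
c=crop('scene','scene10.png',280,220,100,50,7)
```

```text
12.0 [0.5637 0.0174 0.0879] [[0.085, 0.996, 0.013], [0.994, -0.086, 0.07], [0.071, 0.007, -0.997]] [ 1.69  7.33 -0.28]
```

View pics/zscene10.png

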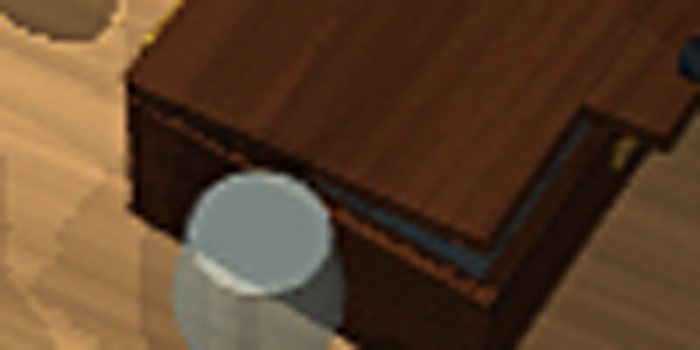

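Call:
servo_tool(targets=[[-0.07, 0, 0.28, 0], [-0.08, 0, 0.25, 0], [-0.08, 0, 0.25, 0], [-0.09, 0, 0.25, 0], [-0.1, 0, 0.22, 0], [-0.1, 0, 0.2, 0], [-0.11, 0, 0.2, 0], [-0.11, 0, 0.2, 0], [-0.12, 0, 0.2, 0], [-0.12, 0, 0.2, 0]])

```text
clock: 13.05
ee_pos: [0.5643, 0.0217, 0.0633]
orientation: [-2.261, -2.089, -0.12]
contact_force: [2.0, 6.9, -0.3]
grip_width: -0.0002
```

Run:
```python
from h import *
st()
c=crop('scene','scene11.png',280,220,100,50,7)
```

```text
13.05 [0.5643 0.0217 0.0633] [[0.078, 0.997, 0.016], [0.992, -0.079, 0.098], [0.099, 0.008, -0.995]] [ 2.01  6.89 -0.3 ]
```

View pics/zscene11.png

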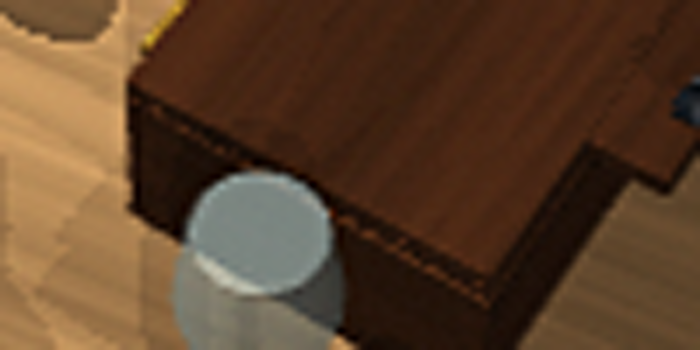

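Call:
servo_tool(targets=[[-0.12, 0, 0.15, 0], [-0.12, 0, 0.15, 0], [-0.12, 0, 0.12, 0], [-0.12, 0, 0.12, 0], [-0.12, 0, 0.12, 0], [-0.12, 0, 0.12, 0], [-0.12, 0, 0.12, 0], [-0.12, 0, 0.12, 0], [-0.12, 0, 0.12, 0], [-0.12, 0, 0.12, 0]])

```text
clock: 14.1
ee_pos: [0.5646, 0.0232, 0.0552]
orientation: [-2.241, -2.085, -0.154]
contact_force: [-2.2, 7.3, 10.2]
grip_width: 0.0002
```

Run:
```python
from h import *
st()
c=crop('scene','scene12.png',280,220,100,50,7)
```

```text
14.1 [0.5646 0.0232 0.0552] [[0.071, 0.997, 0.021], [0.99, -0.073, 0.124], [0.126, 0.012, -0.992]] [-2.19  7.29 10.22]
```

View pics/zscene12.png

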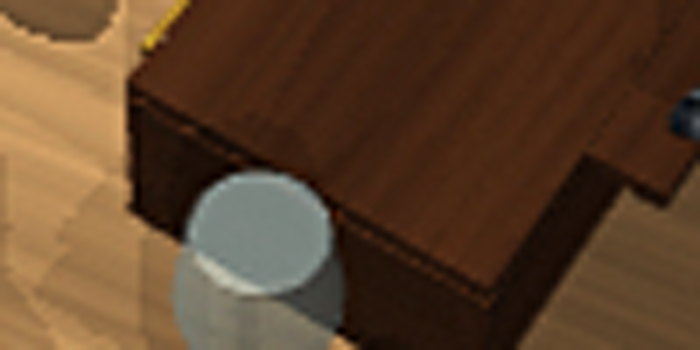

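Call:
servo_tool(targets=[[0.1, 0, 0.02, 0], [0.3, 0, 0.04, 0], [0.5, 0, 0.06, 0], [1, 0, 0.1, 0], [2, 0, 0, 0], [2, 0, -1, 0], [2, 0, -3, 0], [1, 0, -4, 0], [0, 0, -4, 0], [0, 0, -3, 0]])

```text
clock: 15.15
ee_pos: [0.5612, 0.0972, 0.2088]
orientation: [-2.239, -2.078, -0.12]
contact_force: [0.4, 0.0, -0.6]
grip_width: -0.0005
```

Run:
```python
from h import *
st()
c=snap('scene','scene13.png');d=snap('side','side13.png')
```

```text
15.15 [0.5612 0.0972 0.2088] [[0.074, 0.997, 0.001], [0.991, -0.074, 0.115], [0.115, -0.008, -0.993]] [ 0.43  0.01 -0.57]
```

View pics/scene13.png

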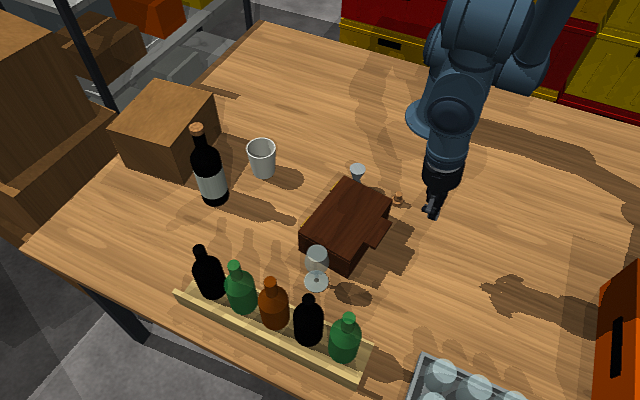

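View pics/side13.png

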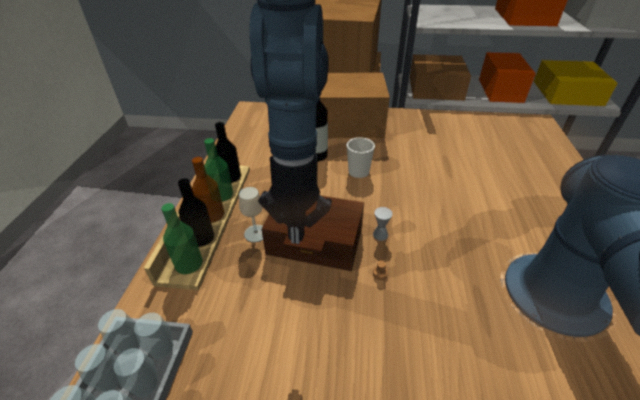

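Call:
servo_tool(targets=[[0, 0, -2, 0], [0, 0, 0, 0], [0, 0, 0, 0], [0, 0, 0, 0], [0, 0, 0, 0], [0, 0, 0, 0], [0, 0, 0, 0], [0, 0, 0, 0], [0, 0, 0, 0], [0, 0, 0, 0]])

```text
clock: 16.25
ee_pos: [0.5603, 0.0958, 0.2245]
orientation: [-2.239, -2.077, -0.115]
contact_force: [0.0, -0.0, -0.1]
grip_width: -0.0001
```

Run:
```python
from h import *
import pickle
c=crop('scene','scene14.png',280,220,100,50,7);st()
a=cv2.imread('pics/scene1.png');b=c['color']
for n,(x,y,w,h) in dict(glass=(300,240,32,52),jig=(350,160,18,12),stop=(390,192,16,14),bottle=(185,120,50,90),cup=(245,135,35,50)).items():
    t=a[y:y+h,x:x+w]; m=cv2.matchTemplate(b[y-10:y+h+10,x-10:x+w+10],t,5); print(n,cv2.minMaxLoc(m)[1],cv2.minMaxLoc(m)[3])
```

```text
16.3 [0.5603 0.0957 0.2245] [[0.075, 0.997, -0.003], [0.991, -0.074, 0.113], [0.113, -0.012, -0.994]] [ 1.15 -0.96  0.69]
glass 0.97767174243927 (10, 10)
jig 0.9993335008621216 (10, 10)
stop 0.9042723178863525 (10, 10)
bottle 0.9996383786201477 (10, 10)
cup 0.9995239973068237 (10, 10)
```

View pics/zscene14.png

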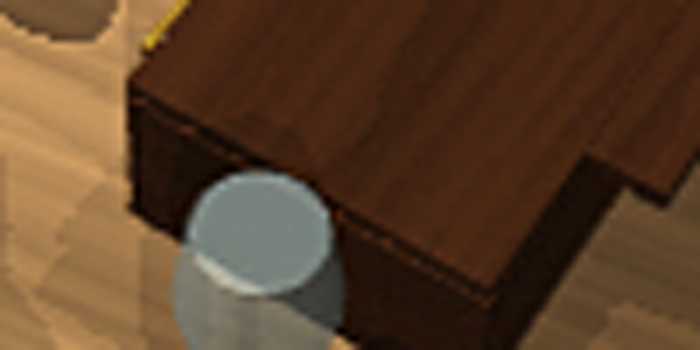

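The lid lies flush on the rim, its front corner at about (490, 290) in the zoomed view. Nothing loose has shifted in the picture, and the arm is clear.

```bash
python3 -c "
from rig import hand_in;print(hand_in())"
```

```text
the job is handed in; nothing more can be done
None
```

The lid is shut and the job was handed in at about 16 s; no verdict was reported.

**What I did:**
- **Nudge:** I pushed the lid from behind with the shut fingertips until it passed its balance.
- **Catch:** I took the hand over the top and caught the lid on the outer side of the fingers at about 0.9 rad, where it rested with about 1 N.
- **Lowering:** I brought it down at an estimated 0.1–0.3 rad/s until it was seated on the case.
- **Retreat:** I backed the hand away forward, then up.

**Where this differs from "from below":** the interface cannot tilt the tool, so the finger stayed nearly upright in front of the lip instead of lying under it. Over the last 0.4 rad I held the lid by pressing lightly on the lip edge (5–8 N) and letting friction carry it. That pressing slowly tilted the tool by about 0.12 rad, which caused no trouble.

**Last checks:**
- **Lid:** it lies flush on the rim in the scene view, and stayed so about 2 s after the finger left. The force just before release was about 10 N upward, so it was seated.
- **Loose things:** template matches show the glass, jigger, stopper, big bottle and cup at the same pixels as before. The stopper match was weaker (0.90), perhaps because of changed shadows. The two sample bottles are hidden under the lid and could not be rechecked; the fingers never reached inside the case.
- **Arm:** it touches nothing; the remaining force reading is about 1 N, which is sensor noise.
- **Disagreement:** lid angle estimates from the cameras and from the finger position differed by up to about 0.05 rad on the way down.

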